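Set a finished board on the sloped drying rack

ROBOT

A 7-joint arm with a two-finger parallel gripper is mounted at the origin on the work surface. World frame = base frame: x ahead of the robot, y to its left, z up, the work surface at z = 0. Lengths are in m, angles in rad, forces in N, time in s.
With the tool pointing down it reaches from about 0.35 to 0.9 m from the base axis. Payload 8.1 kg.
Tool frame: the origin (TCP) lies midway between the tips of the shut fingers; the grasp point (between the pads) lies 19 mm behind it (manip.hold_point_z is the distance from the TCP to the grasp point, in m); z points along the fingers, y is the direction in which the jaws open and shut (so a half turn about z gives the same grasp; the last joint's range is limited). The gripper opens to 85 mm and grips with 20 to 120 N. Pads are 22 mm wide; open, the fingers measure 114 mm over their backs; the gripper's body (76 mm by 85 mm) begins 54 mm behind the grasp point. The pads swing forward as they close: fully open they stand 13 mm farther back than shut.
Start: joints at [-1.322, 0.434, 0.025, 1.573, -0.012, 1.134, -0.075], TCP at [0.215, 0.587, 0.231] pointing down, gripper open.
Joint ranges: [-2.62, 2.62], [-0.44, 2.09], [-1.27, 1.32], [0.08, 2.57], [-1.32, 4.46], [0.12, 2], [-2.74, 2.74]. Speed limits (rad/s): [2.22, 2.22, 3.01, 3.01, 3.14, 3.14, 3.14].

INTERFACE

Orientations are given as a unit quaternion [x, y, z, w].
In Python, from rig import manip gives the robot as it stands.
- The arm moves only by the shell command python3 -m jog 'ROWS' [FORCE]. ROWS is text: rows parted by semicolons, each of 7 numbers parted by spaces: the shift along the tool's x, y, z in mm, then the turn, a rotation vector about the tool's x, y, z in rad, then the opening in per cent of the stroke, from 0 (shut) to 100 (fully open). A call has 1 to 20 rows; each row is the pose to reach, as a shift and turn from the pose commanded when the call began, along the tool's axes at that moment; what a row does not reach only later rows make up. A row lasts 1/8 s, in which the tool goes at most 62.5 mm and 10.7 degrees, less where a joint would pass 70% of its speed; a pose out of reach is approached as far as the arm can. A call with a gripper value outside its range is refused whole. The fingers move at their own pace and stop on an object; FORCE is the grip in N (left out, the last holds). Time passes only in rows, so rows that repeat a pose let the fingers close. It gives the time, the measured TCP pose, the force and the opening at its end, in the units of the state.
- manip.state(): the state, without advancing time (a new reading comes with each control period).
- manip.grab_frame(name): name is "scene" or "top" or "wrist"; returns a dict with "pixels" (420x560x3 uint8, red, green, blue), "fovy" (degrees; the focal length in pixels is half the picture's height over the tangent of half this angle, whatever the lens; pixels are square), "cx", "cy" (the principal point, pixels), "dist" ([k1, k2, p1, p2, k3] as OpenCV has them; the pictures are not rectified), "cam_to_world" (4x4, takes a point from camera to world coordinates). Camera axes: x right, y up, looking along -z (the intrinsics and any distortion apply to the point x, -y, -z); pixel columns grow to the right and rows downward; lengths in m; the calibration is good to about 2 mm. A picture is of the moment at which its call begins. There is no depth.
- manip.job_done(): hands the job in, once; it reports no verdict.
The state is a dict: "time": time; "joints": joint angles; "joint_velocities": joint speeds; "tau": joint torques, N m; "position": TCP position; "orientation": TCP orientation; "contact_force": force on the tool from outside, world axes, zero at the start; "wrist_torque": the same for the moment, N m; "gripper_width": opening from 0.0 (shut) to 1.0 (fully open).
Only numpy, scipy, OpenCV 4.12 (cv2) and the standard library are available. Lean on these libraries where they do the work, as an engineer would, in place of code of your own. Each camera call takes 0.05 s, during which the arm holds its last target. There are 200 camera calls.

TASK

Lift the long board out of the stand, lay it flat on the cork mat and let go of it. Then take it again across its width and set it down gently, flat on the free part of the sloped drying rack, its length running straight up the slope and its lower end resting against the cleat. Leave the board that is already on the rack, the two short boards in the stand and the other things on the bench where they are.

Things in the scene. Friction and masses are not known exactly. Their poses are not given: they have to be found in the camera images.
- long_board: The one long board, pale wood, 160 x 60 x 18 mm, about 0.1 kg. Origin at its centre; own x along its 160 mm length, own y across its 18 mm thickness, own z across its 60 mm width. At the start it stands on a long edge (z up) in one of the stand's three slots, its top edge 68 mm above the bench. Set down on that edge it stands by itself and tips over flat when pushed near the top.
- short_a: Short board, pale wood, 105 x 60 x 18 mm, same frame as the long board, standing in another slot of the stand. Leave it there.
- short_b: As short_a, in the remaining slot. Leave it there.
- stand: Fixed dark wooden stand, base 170 x 210 x 8 mm, origin on the bench under its centre. Three slots run along its x at y = -70, 0 and +70 mm; each is 23 mm wide between two low cheeks (90 mm long, 8 mm thick) whose tops are 24 mm above the bench. Boards stand on the base, 8 mm above the bench.
- mat: Thin fixed cork mat (free of other things), 220 (x) x 140 (y) x 3 mm, flat on the bench between stand and rack, origin under its centre on the bench.
- rack: Fixed sloped drying rack, a grey laminated panel on wooden legs, 230 mm wide (y); origin on the bench under the middle of it. Its surface rises towards its own +x at 22 degrees to the level.
- bed: The rack's sloped surface as a frame: origin on the surface at the middle of the cleat's uphill face (34 mm above the bench), x straight up the slope, y along the cleat, z square to the surface, outward. The surface reaches from x = 0 to 230 mm and y = -115 to +115 mm. The cleat is a dark wooden strip along the whole lower edge, from x = -14 to 0 mm, 12 mm high.
- short_c: Short board, pale wood, 105 x 60 x 18 mm, already lying on the bed with its end against the cleat, its centre at about bed y = +62 to +78 mm; the rest of the bed is free. Its origin is at its centre; its own frame is level (its body is inclined 22 degrees in it). Leave it.
- glue: White glue bottle, 60 mm across, 170 mm tall, behind the stand. Origin under its base. Leave it.
- spray: Grey spray can, 52 mm across, 190 mm tall, behind the mat. Origin under its base. Leave it.
- tape: Roll of paper tape lying flat, 90 mm across, 25 mm high, on the robot's side of the rack. Origin under its centre. Leave it.
- blank_a: Square turning blank, pale wood, 140 x 40 x 40 mm, lying on the bench at the left. Origin under its centre, x along its length. Leave it.
- driver: Screwdriver with a dark wooden handle lying on the bench at the right. Leave it.
Things that resemble listed ones, but are neither listed nor needed, are in the scene too. Leave any black or turquoise look-alike of the long_board alone.

How it is judged:
On the way:
1. the long board lies flat on the cork mat, let go and at rest (angle between the y axis of long_board and the z axis of mat, either way round below 0.1 rad and height (world z) of long_board below 0.02 m and horizontal distance between long_board and mat below 0.08 m and contact force between the fingers and long_board below 0.1 N and linear speed of long_board below 0.03 m/s), for 0.2 s.
At the end, for the whole second after the job is handed in: The long board lies flat on the rack's bed (within 4 degrees and 4 mm), at rest and let go, wholly between the bed's side edges (within 5 mm), its length up the slope within 8 degrees and its lower end against the cleat within 5 mm (angle between the y axis of long_board and the z axis of bed, either way round below 0.07 rad and angle between the x axis of long_board and the x axis of bed, either way round below 0.15 rad and x of long_board in the frame of bed between 0.075 and 0.085 m and y of long_board in the frame of bed between -0.09 and 0.09 m and z of long_board in the frame of bed between 0.005 and 0.013 m and linear speed of long_board below 0.02 m/s and contact force between the fingers and long_board below 0.1 N); the robot touches nothing.
It fails at once if the long board is dropped or thrown on to the rack (faster than 0.5 m/s within 20 mm of the bed) (linear speed of long_board above 0.5 m/s and z of long_board in the frame of bed between 0 and 0.03 m and x of long_board in the frame of bed between -0.02 and 0.25 m and y of long_board in the frame of bed between -0.12 and 0.12 m).
It fails at once if a short board is moved by more than 20 mm (distance of any of short_a, short_b, short_c from where it was at the start of the episode above 0.02 m).
It fails at once if another thing on the bench is moved by more than 40 mm (distance of any of glue, spray, tape, blank_a, driver from where it was at the start of the episode above 0.04 m).
It also fails if it takes over 70 s, if anything falls off the work surface, if the arm or the gripper's body presses on something with over 40 N, if the wrist force passes 120 N, or if a joint passes its speed limit or range.

## Working session

There is one attempt and no reset: what is moved stays moved. The work goes in short steps, Python scripts to look and compute and a shell command to move; the robot and the scene stay as the last step left them, time stands still between calls to the robot, and variables do not carry over. Pictures are saved under pics/ and viewed, on a budget of 10 in all, crops included, one or two more only if the job needs it, and the job is handed in when it is done.

```bash
mkdir -p pics; cat > h.py <<'E'
import numpy as np,cv2
from rig import manip
from scipy.spatial.transform import Rotation as R
def grab(n,fn=None):
    f=manip.grab_frame(n); 
    if fn: cv2.imwrite('pics/'+fn,f['pixels'][:,:,::-1])
    return f
def K(f):
    fl=f['pixels'].shape[0]/2/np.tan(np.radians(f['fovy'])/2)
    return np.array([[fl,0,f['cx']],[0,fl,f['cy']],[0,0,1.]])
def ray(f,p):
    u=cv2.undistortPoints(np.array(p,float).reshape(-1,1,2),K(f),np.array(f['dist'],float)).reshape(-1,2)
    T=np.array(f['cam_to_world']); d=np.c_[u[:,0],-u[:,1],-np.ones(len(u))]@T[:3,:3].T
    return T[:3,3],d
def onz(f,p,z):
    o,d=ray(f,p); return o+d*((z-o[2])/d[:,2])[:,None]
def proj(f,P):
    T=np.array(f['cam_to_world']); c=(np.atleast_2d(P)-T[:3,3])@T[:3,:3]
    c=c*[1,-1,-1]
    return cv2.projectPoints(c.reshape(-1,1,3),np.zeros(3),np.zeros(3),K(f),np.array(f['dist'],float))[0].reshape(-1,2)
def totool(P,Rw=None):
    "world target TCP -> shift in tool mm"
    s=manip.state(); return R.from_quat(s['orientation']).inv().apply(np.array(P)-s['position'])*1000
E
python3 - <<'E'
from h import *
a=grab('top','top1.png');b=grab('scene','scene1.png')
for f in(a,b): print(f['fovy'],f['cx'],f['cy'],f['dist'],np.round(f['cam_to_world'],3).tolist())
s=manip.state();print(s, manip.hold_point_z); print(R.from_quat(s['orientation']).as_matrix().round(3))
E
```

```text
54.64705886710426 281.5103230083854 209.61318329572177 [-0.07016886  0.          0.          0.          0.        ] [[-0.0, 0.978, -0.21, 0.32], [-1.0, 0.001, 0.006, 0.006], [0.006, 0.21, 0.978, 1.059], [0.0, 0.0, 0.0, 1.0]]
57.13198465201831 274.58634540826324 211.55540956542802 [-0.11122395  0.          0.          0.          0.        ] [[0.758, -0.43, 0.49, 1.161], [0.652, 0.474, -0.592, -0.765], [0.022, 0.769, 0.639, 0.899], [0.0, 0.0, 0.0, 1.0]]
{'time': 0.1, 'joints': array([-1.32159973,  0.43514512,  0.02495452,  1.573966  , -0.01157557,
        1.13398983, -0.07506698]), 'joint_velocities': array([ 1.40813210e-04, -6.18476622e-05, -3.03172701e-04, -2.31115113e-03,
       -1.42989020e-03,  4.59572711e-04, -1.54988307e-04]), 'tau': array([ 4.42300807e-03, -6.71749878e+01,  1.02889024e+00, -3.16902995e+01,
        1.59647630e-02,  7.23256526e-03,  3.14776071e-05]), 'position': array([0.2152626 , 0.58630385, 0.23062482]), 'orientation': array([ 1.74996697e-01,  9.84568784e-01, -6.80052893e-04, -5.04642504e-05]), 'contact_force': array([-5.23949093e-04,  5.78123857e-01,  2.49572503e-01]), 'wrist_torque': array([ 0.01560488, -0.03123272, -0.01452903]), 'gripper_width': 1.0016579999304396} 0.0187
[[-0.939  0.345 -0.   ]
 [ 0.345  0.939 -0.001]
 [-0.    -0.001 -1.   ]]
```

View pics/top1.png

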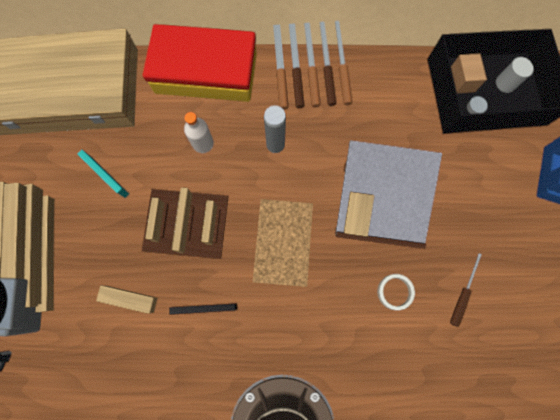

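View pics/scene1.png

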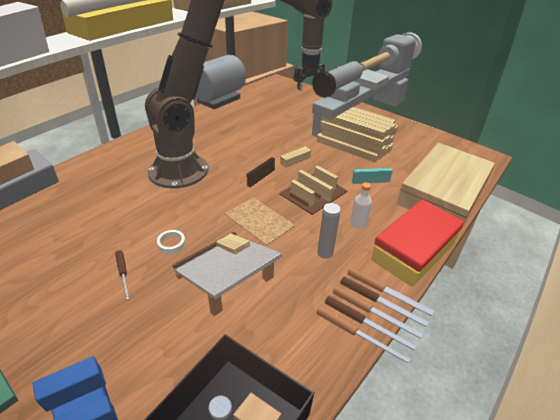

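Top view: the candidates for the long board are the middle slot (182,219), which is the longest of the three, the short boards at (155,219) and (209,222), the blank (126,300), short_c (359,214), the black look-alike (203,309), the turquoise one (103,173) and the board stack at the far left (25,245). By description it is the middle-slot board. The mat is at (284,243). The rack is at (390,195) with its cleat along the lower edge, and its free half is on the right (about 405,205).

```bash
python3 - <<'E'
from h import *
f=grab('top'); im=f['pixels']; hsv=cv2.cvtColor(im,cv2.COLOR_RGB2HSV)
c=cv2.resize(im[175:265,130:240],None,fx=6,fy=6,interpolation=cv2.INTER_CUBIC); cv2.imwrite('pics/crop1.png',c[:,:,::-1])
for n,(u,v) in dict(long=(182,215),sa=(155,215),mat=(284,243),mat2=(270,220),rack=(400,190),shc=(359,214),bench=(240,200),stand=(168,235),cleat=(382,240)).items(): print(n,hsv[v,u],im[v,u])
def blobs(m,z,name,mina=60):
    for q in cv2.findContours(m.astype(np.uint8),0,1)[0]:
        if cv2.contourArea(q)<mina: continue
        r=cv2.minAreaRect(q); P=onz(f,cv2.boxPoints(r),z)[:,:2]
        print(name,np.round(r[0]),'ctr',P.mean(0).round(4),'sides',np.linalg.norm(P[1]-P[0]).round(4),np.linalg.norm(P[2]-P[1]).round(4),'dirs',np.degrees(np.arctan2(*(P[1]-P[0])[::-1])).round(1),np.degrees(np.arctan2(*(P[2]-P[1])[::-1])).round(1))
reg=np.zeros(im.shape[:2],bool); reg[180:265,135:240]=1
blobs((hsv[:,:,2]>165)&(hsv[:,:,1]>60)&reg,.068,'boards')
rr=np.zeros_like(reg);rr[130:260,320:460]=1
g=(hsv[:,:,1]<60)&(hsv[:,:,2]>100)&rr
for q in cv2.findContours(g.astype(np.uint8),0,1)[0]:
    if cv2.contourArea(q)>500: print('rack',cv2.approxPolyDP(cv2.convexHull(q),6,True).reshape(-1,2).tolist())
blobs((hsv[:,:,1]>80)&(hsv[:,:,2]>165)&rr,.075,'shc')
rm=np.zeros_like(reg);rm[190:295,245:322]=1
blobs(rm&(hsv[:,:,2]>140)&(hsv[:,:,1]<160),.003,'mat',500)
E
```

```text
long [ 19  98 198] [198 169 122]
sa [ 19 103 179] [179 152 107]
mat [ 16 116 187] [187 147 102]
mat2 [ 16 118 162] [162 128  87]
rack [117  17 162] [151 152 162]
shc [ 19  98 187] [187 160 115]
bench [ 13 145 156] [156 106  67]
stand [  9 127  90] [90 58 45]
cleat [ 12 131  80] [80 55 39]
boards [207. 221.] ctr [0.504  0.1855] sides 0.1027 0.0163 dirs -5.1 -97.5
boards [152. 218.] ctr [0.5115 0.3252] sides 0.1037 0.0163 dirs -4.9 -98.8
boards [179. 219.] ctr [0.5107 0.255 ] sides 0.159 0.0167 dirs -4.3 -97.6
rack [[350, 141], [441, 153], [424, 242], [336, 230]]
shc [359. 214.] ctr [ 0.5213 -0.1908] sides 0.1048 0.0582 dirs -10.7 -99.1
mat [283. 242.] ctr [ 0.4632 -0.0037] sides 0.2042 0.2745 dirs -89.9 178.9
```

View pics/crop1.png

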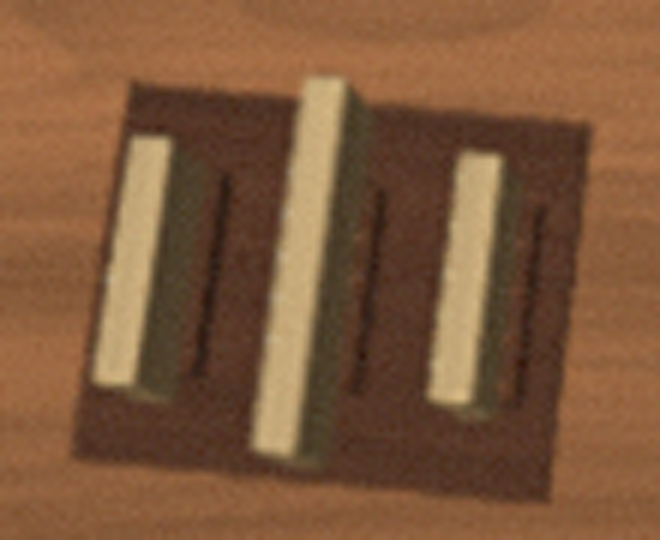

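The crop confirms the middle board is long (about 159 mm) and its neighbours are short (about 104 mm). Next is a hover above it.

```bash
python3 -m jog '-55 -29 0 0 0 -0.05 50; -110 -58 0 0 0 -0.1 50; -165 -87 0 0 0 -0.15 50; -220 -116 0 0 0 -0.2 50; -275 -145 15 0 0 -0.265 50; -330 -175 35 0 0 -0.265 50; -392 -209 60 0 0 -0.265 50; -392 -209 70 0 0 -0.265 50; -392 -209 70 0 0 -0.265 50; -392 -209 70 0 0 -0.265 50' 40
python3 - <<'E'
from h import *
f=grab('wrist','w1.png')
print(manip.state()['position'],R.from_quat(manip.state()['orientation']).as_matrix().round(3))
print(np.round(f['cam_to_world'],3).tolist(),f['fovy'])
P=np.array([.5107,.255,.068]);d=np.array([np.cos(-.087),np.sin(-.087),0])
print(proj(f,[P,P+.08*d,P-.08*d]))
E
```

```text
time: 1.4
position: [0.5103, 0.2576, 0.1618]
orientation: [0.042, 0.999, 0.001, -0.0]
contact_force: [-0.9, 0.6, 0.6]
gripper_width: 0.498
[0.51039051 0.25777622 0.16199789] [[-0.996  0.084  0.   ]
 [ 0.084  0.996  0.001]
 [-0.     0.001 -1.   ]]
[[0.085, -0.949, -0.305, 0.433], [0.996, 0.081, 0.024, 0.264], [0.002, -0.306, 0.952, 0.305], [0.0, 0.0, 0.0, 1.0]] 61.813285985745324
[[274.74031564 208.47804429]
 [274.84977394 305.10826452]
 [274.67099401  91.05279665]]
```

View pics/w1.png

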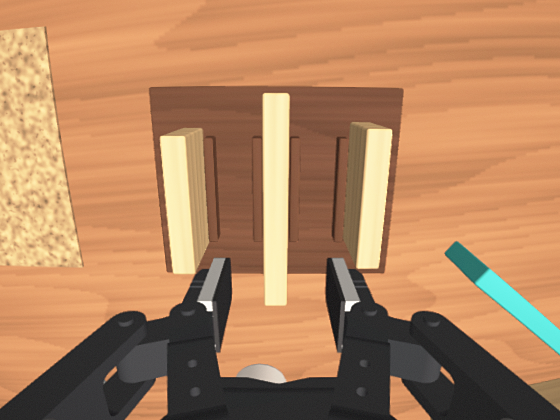

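The wrist view shows the board's top face running from (276,94) to (276,304), within about 2 px of the prediction and aligned with the tool. Going down, gripping and lifting, then measuring the mat and bed.

```bash
python3 -m jog '0 -1.5 45 0 0 0 50; 0 -1.5 85 0 0 0 50; 0 -1.5 115 0 0 0 50; 0 -1.5 126 0 0 0 50; 0 -1.5 126 0 0 0 50; 0 -1.5 126 0 0 0 0; 0 -1.5 126 0 0 0 0; 0 -1.5 126 0 0 0 0; 0 -1.5 126 0 0 0 0; 0 -1.5 126 0 0 0 0; 0 -1.5 100 0 0 0 0; 0 -1.5 50 0 0 0 0; 0 -1.5 20 0 0 0 0; 0 -1.5 20 0 0 0 0' 60
python3 - <<'E'
from h import *
f=grab('top','top2.png'); im=f['pixels']; hsv=cv2.cvtColor(im,cv2.COLOR_RGB2HSV)
mc=onz(f,[(261,200),(313,203),(307,286),(253,282)],.003);print('mat',mc.round(4).tolist(),mc.mean(0))
# bed surface: world corners; upper edge z=.034+.23 sin22, lower edge (top of cleat) z: cleat uphill-face at .034
zt=.034+.23*np.sin(np.radians(22)); up=onz(f,[(350,141),(441,153)],zt); lo=onz(f,[(336,230),(424,242)],.034)
print('bed',zt,up.round(4).tolist(),lo.round(4).tolist(),np.linalg.norm(up[0]-up[1]),np.linalg.norm(lo[0]-lo[1]),np.linalg.norm(up.mean(0)-lo.mean(0)))
cv2.imwrite('pics/crop2.png',cv2.resize(im[130:300,240:450],None,fx=3.5,fy=3.5,interpolation=cv2.INTER_CUBIC)[:,:,::-1])
E
```

```text
time: 3.2
position: [0.5128, 0.2548, 0.1444]
orientation: [0.044, 0.999, 0.002, 0.002]
contact_force: [-0.0, 0.1, -1.3]
gripper_width: 0.199
mat [[0.5726, 0.055, 0.003], [0.5645, -0.0838, 0.003], [0.3463, -0.065, 0.003], [0.3564, 0.0734, 0.003]] [ 0.45996452 -0.00512474  0.003     ]
bed 0.12015951648565977 [[0.6943, -0.1679, 0.1202], [0.6648, -0.3936, 0.1202]] [[0.4865, -0.139, 0.034], [0.4551, -0.365, 0.034]] 0.22755522271612985 0.2282086053811117 0.22763805935947073
```

View pics/crop2.png

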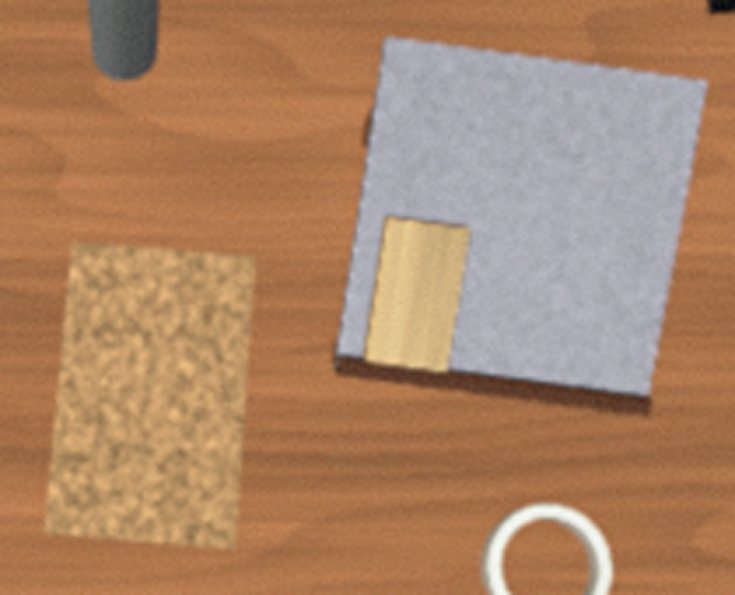

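The mat is clear, with its centre at (0.460,-0.005). The bed corners give a 228 mm width (230 specified), yaw about -7.8° and origin about (0.471,-0.252,0.034). Setting the board on edge on the mat's +y side.

```bash
python3 -m jog '8 -50 0 0 0 0 0; 16 -105 0 0 0 0 0; 24 -160 0 0 0 0 0; 31 -210 10 0 0 0 0; 31 -230 40 0 0 0 0; 31 -230 80 0 0 0 0; 31 -230 100 0 0 0 0; 31 -230 107 0 0 0 0; 31 -230 110 0 0 0 0; 31 -230 110 0 0 0 0; 31 -230 110 0 0 0 0' 60; python3 -m jog '0 0 1 0 0 0 0;0 0 2 0 0 0 0; 0 0 2 0 0 0 0'
```

```text
time: 4.62
position: [0.4608, 0.0276, 0.0318]
orientation: [0.043, 0.999, 0.0, 0.001]
contact_force: [0.3, -0.4, -0.7]
gripper_width: 0.199
time: 5.0
position: [0.4609, 0.0277, 0.0317]
orientation: [0.043, 0.999, 0.0, 0.001]
contact_force: [-10.0, -0.9, 40.6]
gripper_width: 0.202
```

```bash
python3 -m jog '0 0 -1 0 0 0 0; 0 0 -1.7 0 0 0 0; 0 0 -1.7 0 0 0 0; 0 0 -1.7 0 0 0 26; 0 0 -1.7 0 0 0 32; 0 0 -1.7 0 0 0 40; 0 0 -1.7 0 0 0 50; 0 0 -20 0 0 0 50; 0 0 -60 0 0 0 50; 0 0 -100 0 0 0 50;0 0 -100 0 0 0 0;0 0 -100 0 0 0 0'
python3 - <<'E'
from h import *
f=grab('wrist','w2.png');print(manip.state()['position'])
E
```

```text
time: 6.5
position: [0.4601, 0.0275, 0.129]
orientation: [0.043, 0.999, 0.0, -0.0]
contact_force: [-0.4, -0.5, -0.9]
gripper_width: 0.083
[0.45973032 0.02746759 0.12852432]
```

View pics/w2.png

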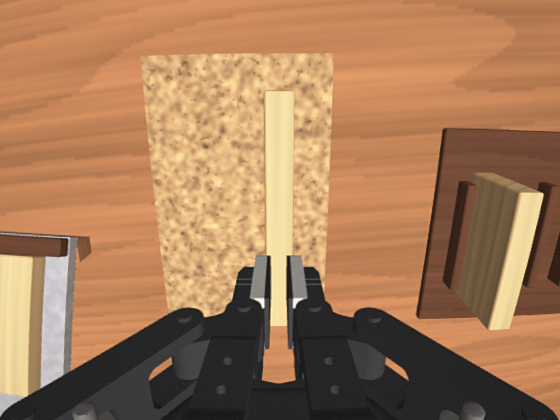

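The board stands on edge on the mat (top edge 264–293 px at row 95, down to 325), with free mat to its left. Tipping it towards -y.

```bash
python3 -m jog '0 50 0 0 0 0 0; 0 50 30 0 0 0 0; 0 50 65 0 0 0 0; 0 50 78 0 0 0 0; 0 50 78 0 0 0 0; 0 40 78 0 0 0 0; 0 30 78 0 0 0 0; 0 22 78 0 0 0 0; 0 15 78 0 0 0 0; 0 8 78 0 0 0 0; 0 2 78 0 0 0 0; 0 -4 78 0 0 0 0; 0 -8 78 0 0 0 0; 0 -8 78 0 0 0 0; 0 0 70 0 0 0 0; 0 0 30 0 0 0 0; 0 -30 -20 0 0 0 100; 0 -30 -20 0 0 0 100; 0 -30 -20 0 0 0 100; 0 -30 -20 0 0 0 100'
python3 - <<'E'
from h import *
f=grab('wrist','w3.png');print(manip.state()['position'])
E
```

```text
time: 9.05
position: [0.4571, -0.0015, 0.1485]
orientation: [0.043, 0.999, -0.0, -0.001]
contact_force: [-0.0, 0.3, -0.9]
gripper_width: 0.844
[ 0.45710761 -0.00164477  0.14842136]
```

View pics/w3.png

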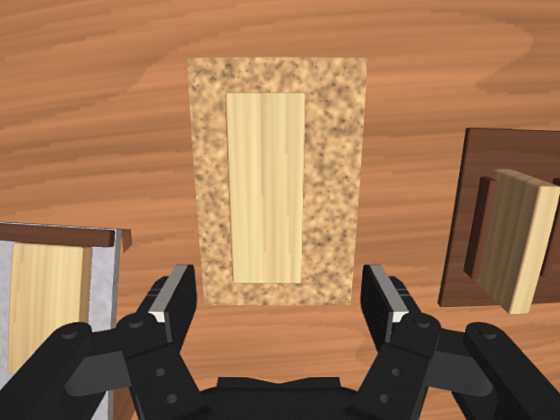

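The board lies flat on the mat, corners at about (227,93), (305,93), (301,283), (232,283). Computing the grasp.

```bash
python3 - <<'E'
from h import *
f=grab('wrist'); P=onz(f,[(227,93),(305,93),(301,283),(232,283)],.021)
c=P.mean(0);d=((P[2]+P[3])-(P[0]+P[1]))/2
print(P.round(4).tolist(),c,'len',np.linalg.norm(d),'yaw',np.degrees(np.arctan2(d[1],d[0])),'w',np.linalg.norm(P[1]-P[0]))
s=manip.state();x=R.from_quat(s['orientation']).as_matrix()[:,0];print('tool yaw',np.degrees(np.arctan2(x[1],x[0])))
print(totool([c[0],c[1],0.0]))
E
```

```text
[[0.3755, -0.0329, 0.021], [0.3806, 0.0247, 0.021], [0.5387, 0.0112, 0.021], [0.5336, -0.0491, 0.021]] [ 0.45707583 -0.01152736  0.021     ] len 0.15879827522614143 yaw -5.368379687337911 w 0.057835951626175754
tool yaw 175.08530751171585
[ -1.04436026  -9.69038136 148.4477811 ]
```

```bash
python3 -m jog '-1 -9.7 50 0 0 0 100; -1 -9.7 100 0 0 0 100; -1 -9.7 130 0 0 0 100; -1 -9.7 140 0 0 0 100; -1 -9.7 145 0 0 0 100; -1 -9.7 145 0 0 0 100; -1 -9.7 145 0 0 0 100'; python3 -m jog '0 0 3 0 0 0 100;0 0 3 0 0 0 100;0 0 3 0 0 0 0;0 0 3 0 0 0 0;0 0 3 0 0 0 0;0 0 3 0 0 0 0;0 0 3 0 0 0 0;0 0 3 0 0 0 0' 50
```

```text
time: 10.02
position: [0.4587, -0.0121, 0.0052]
orientation: [0.043, 0.999, 0.0, 0.001]
contact_force: [-0.1, 0.8, 0.0]
gripper_width: 0.999
time: 11.02
position: [0.458, -0.0122, 0.0016]
orientation: [0.043, 0.999, 0.0, 0.0]
contact_force: [-0.5, 0.4, 6.6]
gripper_width: 0.692
```

Gripped: opening 0.692 is about 59 mm, matching the board's width. Lifting, and computing the tilted approach.

```bash
python3 -m jog '0 0 -40 0 0 0 0; 0 0 -90 0 0 0 0; 0 0 -140 0 0 0 0; 0 0 -170 0 0 0 0; 0 0 -170 0 0 0 0'
cat >> h.py <<'E'
a=np.radians(22);ps=np.radians(-7.8)
xb=np.array([np.cos(a)*np.cos(ps),np.cos(a)*np.sin(ps),np.sin(a)]);yb=np.array([-np.sin(ps),np.cos(ps),0]);nb=np.cross(xb,yb)
Ob=np.array([.4708,-.252,.034]);B=np.c_[xb,yb,nb]
Rt=np.c_[-xb,yb,-nb]
E
python3 - <<'E'
from h import *
s=manip.state();Rc=R.from_quat(s['orientation']);print(s['position'],s['gripper_width'],s['contact_force'])
print('rotvec',(Rc.inv()*R.from_matrix(Rt)).as_rotvec())
for h in(.08,.03): print(h,(Ob+B@[.090,-.05,h-.0014]).round(4),totool(Ob+B@[.090,-.05,h-.0014]).round(1))
E
```

```text
time: 11.65
position: [0.4593, -0.012, 0.1733]
orientation: [0.043, 0.999, 0.0, 0.002]
contact_force: [-0.0, -0.3, -1.1]
gripper_width: 0.688
[ 0.45926245 -0.01202135  0.17332988] 0.6877831595773962 [-0.04459182 -0.25415669 -1.14977827]
rotvec [ 0.01068717 -0.37948672  0.04841614]
0.08 [ 0.5175 -0.3089  0.1406] [ -83.6 -290.7   32.8]
0.03 [ 0.5361 -0.3114  0.0942] [-102.1 -291.7   79.2]
```

```bash
python3 -m jog '-10 -50 0 0.001 -0.05 0.01 0; -25 -105 0 0.003 -0.12 0.02 0; -40 -160 0 0.005 -0.2 0.03 0; -55 -215 0 0.008 -0.28 0.04 0; -70 -270 5 0.011 -0.379 0.048 0; -84 -291 15 0.011 -0.379 0.048 0; -84 -291 33 0.011 -0.379 0.048 0; -102 -292 75 0.011 -0.379 0.048 0; -102 -292 75 0.011 -0.379 0.048 0; -102 -292 75 0.011 -0.379 0.048 0;-102 -292 75 0.011 -0.379 0.048 0'
python3 - <<'E'
from h import *
s=manip.state();print('tcp in bed',B.T@(s['position']-Ob),(R.from_quat(s['orientation']).inv()*R.from_matrix(Rt)).as_rotvec(),s['gripper_width'])
f=grab('wrist','w4.png');t=grab('scene')
cv2.imwrite('pics/s4.png',cv2.resize(t['pixels'][150:320,110:330],None,fx=3.5,fy=3.5,interpolation=cv2.INTER_CUBIC)[:,:,::-1])
print('wrist: bed corners/cleat, 0..',proj(f,[Ob+B@[0,y,0] for y in(.115,0,-.115)]).round(0).tolist(),proj(f,[Ob+B@[.2,y,0] for y in(-.115,.115)]).round(0).tolist())
E
```

```text
time: 13.02
position: [0.5342, -0.3122, 0.0975]
orientation: [0.066, 0.98, -0.014, 0.189]
contact_force: [0.1, 0.4, -1.3]
gripper_width: 0.688
tcp in bed [ 0.08964559 -0.05104463  0.03227415] [-0.0022711  -0.00357662  0.00104175] 0.6884269859392578
wrist: bed corners/cleat, 0.. [[598.0, 81.0], [386.0, 69.0], [145.0, 69.0]] [[182.0, 395.0], [519.0, 388.0]]
```

View pics/w4.png

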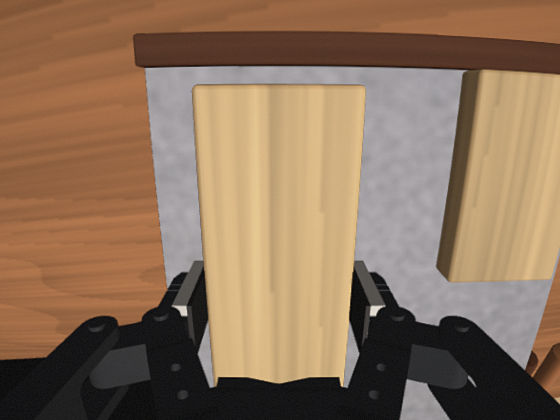

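View pics/s4.png

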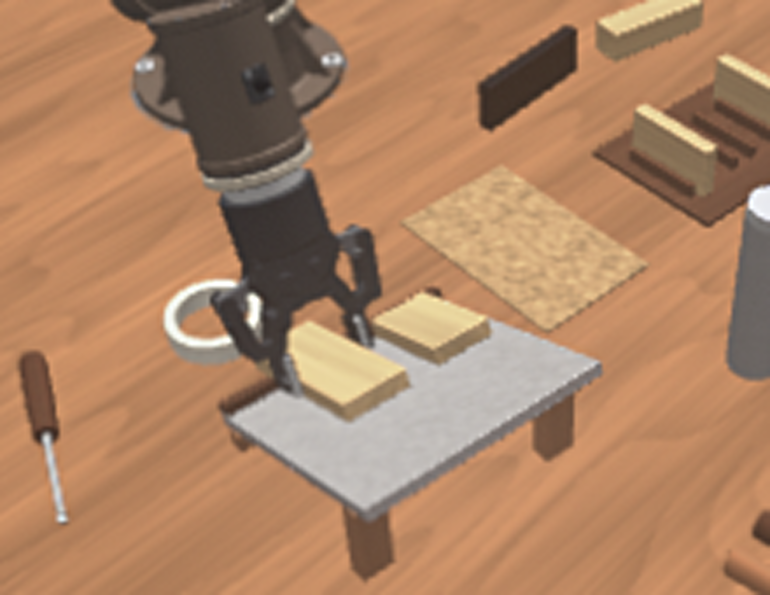

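The predicted cleat corner at (145,69) matches the one seen at (146,67). The board end (194–365, row 86) is parallel to the cleat, and the board sits clear of short_c (left edge at 440–465). Descending to just above the surface.

```bash
python3 -m jog '0 0 12 0 0 0 0; 0 0 22 0 0 0 0; 0 0 27 0 0 0 0; 0 0 29 0 0 0 0; 0 0 29 0 0 0 0; 0 0 29 0 0 0 0'; python3 -m jog '2 0 0 0 0 0 0; 4 0 0 0 0 0 0; 5 0 0 0 0 0 0; 6 0 0 0 0 0 0; 6 0 0 0 0 0 0;6 0 0 0 0 0 0'
python3 - <<'E'
from h import *
s=manip.state();print('tcp in bed',B.T@(s['position']-Ob),'F bed',B.T@s['contact_force'])
E
```

```text
time: 13.88
position: [0.5449, -0.3135, 0.0696]
orientation: [0.067, 0.98, -0.014, 0.188]
contact_force: [-0.1, -0.0, -1.3]
gripper_width: 0.687
time: 14.62
position: [0.5394, -0.3126, 0.0672]
orientation: [0.066, 0.98, -0.014, 0.188]
contact_force: [0.7, 0.3, -0.8]
gripper_width: 0.691
tcp in bed [ 0.08304784 -0.05077412  0.00222492] F bed [ 0.34626187  0.35550923 -1.02296442]
```

```bash
python3 -m jog '1 0 0 0 0 0 0; 1 0 0 0 0 0 0;1 0 0 0 0 0 0'; python3 -m jog '1 0 0 0 0 0 0;1 0 0 0 0 0 0; 1 0 0 0 0 0 0'; python3 -m jog '1 0 0 0 0 0 0; 1 0 0 0 0 0 0;1 0 0 0 0 0 0'
python3 - <<'E'
from h import *
s=manip.state();print('tcp in bed',B.T@(s['position']-Ob),'F bed',B.T@s['contact_force'])
E
```

```text
time: 15.0
position: [0.5384, -0.3125, 0.0668]
orientation: [0.066, 0.98, -0.014, 0.188]
contact_force: [1.3, 0.3, -1.1]
gripper_width: 0.687
time: 15.38
position: [0.5375, -0.3124, 0.0664]
orientation: [0.066, 0.98, -0.014, 0.188]
contact_force: [0.3, 0.7, -1.2]
gripper_width: 0.686
time: 15.75
position: [0.5369, -0.3124, 0.0662]
orientation: [0.066, 0.98, -0.014, 0.188]
contact_force: [1.7, -0.0, 0.0]
gripper_width: 0.683
tcp in bed [ 0.08036431 -0.05085082  0.00230995] F bed [ 1.57656461  0.20067975 -0.61276519]
```

Cleat contact is just starting. Lowering normal to the surface now.

```bash
python3 -m jog '0.5 0 0 0 0 0 0; 0.5 0 1 0 0 0 0;0.5 0 1.5 0 0 0 0;0.5 0 1.5 0 0 0 0'; python3 -m jog '0 0 1 0 0 0 0;0 0 1 0 0 0 0; 0 0 1 0 0 0 0'; python3 - <<'E'
from h import *
s=manip.state();print('tcp in bed',B.T@(s['position']-Ob),'F bed',B.T@s['contact_force'])
E
```

```text
time: 16.25
position: [0.5374, -0.3125, 0.0649]
orientation: [0.066, 0.98, -0.014, 0.189]
contact_force: [4.7, -0.0, 3.4]
gripper_width: 0.688
time: 16.62
position: [0.5377, -0.3126, 0.064]
orientation: [0.066, 0.98, -0.014, 0.189]
contact_force: [6.2, -0.3, 3.9]
gripper_width: 0.692
tcp in bed [ 0.08034023 -0.05093774 -0.00013416] F bed [7.13588021 0.57901417 1.2826152 ]
```

```bash
python3 -m jog '0 0 0.7 0 0 0 0;0 0 0.7 0 0 0 0'; python3 -m jog '0 0 0.7 0 0 0 0;0 0 0.7 0 0 0 0';python3 - <<'E'
from h import *
s=manip.state();print('tcp in bed',B.T@(s['position']-Ob),'F bed',B.T@s['contact_force'])
E
```

```text
time: 16.88
position: [0.5379, -0.3127, 0.0634]
orientation: [0.066, 0.98, -0.014, 0.189]
contact_force: [4.0, -0.6, 5.3]
gripper_width: 0.692
time: 17.12
position: [0.5379, -0.3127, 0.0634]
orientation: [0.066, 0.98, -0.014, 0.189]
contact_force: [-1.5, 3.1, 16.2]
gripper_width: 0.688
tcp in bed [ 0.08030997 -0.05101128 -0.00072187] F bed [ 4.26271025  2.86421591 15.71318707]
```

The board is seated (normal force about 16 N). Easing off, releasing, retreating along the normal, then looking.

```bash
python3 -m jog '0 0 -0.5 0 0 0 0; 0 0 -0.5 0 0 0 72; 0 0 -0.5 0 0 0 76; 0 0 -0.5 0 0 0 85; 0 0 -0.5 0 0 0 100; 0 0 -0.5 0 0 0 100; 0 0 -0.5 0 0 0 100; 0 0 -10 0 0 0 100; 0 0 -30 0 0 0 100; 0 0 -60 0 0 0 100; 0 0 -80 0 0 0 100; 0 0 -80 0 0 0 100;0 0 -80 0 0 0 100'
python3 - <<'E'
from h import *
f=grab('wrist','w5.png')
n={k:proj(f,Ob+B@np.array(v)).round(0).tolist() for k,v in dict(lo1=(0,-.081,.018),lo2=(0,-.021,.018),hi1=(.16,-.081,.018),hi2=(.16,-.021,.018)).items()};print(n)
E
```

```text
time: 18.75
position: [0.5082, -0.308, 0.1363]
orientation: [0.066, 0.98, -0.014, 0.188]
contact_force: [-0.2, -0.2, -0.7]
gripper_width: 0.996
{'lo1': [[224.0, 90.0]], 'lo2': [[332.0, 90.0]], 'hi1': [[235.0, 333.0]], 'hi2': [[321.0, 333.0]]}
```

View pics/w5.png

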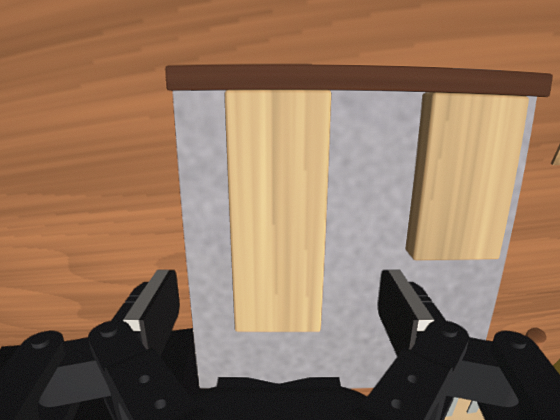

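The board lies against the cleat with no visible gap. Its corners at (225,90), (331,90), (235,331) and (321,331) are within 2 px of the prediction for bed x = 0.08, flat. Handing in.

```bash
python3 - <<'E'
from h import *
print(manip.job_done(), manip.state()['time'])
E
```

```text
the job is handed in; nothing more can be done
the job is handed in; nothing more can be done
```

I moved the long board from the stand to the cork mat and then to the rack, and handed the job in at about 19 s on the robot's clock. No verdict was reported.

- **On the mat:** I stood the board on its edge on the mat, let go and tipped it over. It lay flat, with its centre about 8 mm from the mat's centre. The mat contact peaked at about 41 N at the wrist before I backed off. That is below the 120 N wrist limit, and it came through the held board rather than the gripper's body.
- **On the rack:** I took it across its width (opening about 59 mm) and tilted it to the slope. I eased it against the cleat at about 7 N, pressed it down at about 16 N, then released it and backed off.
- **Last check, wrist picture:** The board's four corners were within about 2 px (roughly 1 mm) of where they should be for bed x = 0.080 m, y = -0.051 m, lying flat. There was no visible gap at the cleat. It was well clear of short_c, and the gripper was touching nothing.
- **Not checked:** I judged flatness and rest from that single picture. I did not measure the other things on the bench again; the pictures showed none of them out of place.

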